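# Serve a praline with the tongs

## Robot

A 6-joint arm with a two-finger parallel gripper is mounted at the origin on a cart in front of the work surface, level with it; the furniture and walls round the work are solid. World frame = base frame: x ahead of the robot, y to its left, z up, the work surface at z = 0. Lengths are in m, angles in rad, forces in N, time in s.
With the tool pointing down it reaches from about 0.325 to 0.9 m from the base axis. Payload 6.1 kg.
Tool frame: the origin (TCP) lies at the very end of the fingers, on their centre line; the grasp point (between the pads) lies 19 mm behind it (ctrl.grasp_offset is the distance from the TCP to the grasp point, in m); z points along the fingers, y is the direction in which the jaws open and shut (so a half turn about z gives the same grasp; the last joint's range is limited). The gripper opens to 87 mm and grips with 3 to 60 N. Pads are 19 mm wide; open, the fingers measure 117 mm over their backs; the gripper's body (75 mm by 190 mm) begins 51 mm behind the grasp point.
Start: joints at [-1.411, 0.22, 1.526, -0, 1.395, -0.126], TCP at [0.176, -0.6, 0.223] pointing down, gripper open.
Joint ranges: [-2.98, 2.98], [-0.91, 2.08], [0.09, 2.57], [-1.24, 4.39], [0.2, 2.65], [-2.68, 2.68]. Speed limits (rad/s): [2.57, 2.57, 3.01, 3.14, 3.14, 3.14].

## Interface

Orientations are given as a unit quaternion [w, x, y, z].
In Python, from cell import ctrl, grab_frame, get_calibration, order gives the robot as it stands. The module is installed in compiled form; this text tells all that it offers.
- The arm moves only by the tool apply_moves, never from a script. Its arguments are lists of equal length, an entry for each row: "linear": the shift along the tool's x, y, z in mm, a list of three; "rotation": the turn, a rotation vector about the tool's x, y, z in degrees, a list of three; "claw": the opening, from 0 (shut) to 1 (fully open). In form: {"linear": [[x, y, z], ...], "rotation": [[rx, ry, rz], ...], "claw": [claw, ...]}. A call has 1 to 8 rows; each row shifts and turns the commanded pose from where the row before left it, along the tool's axes as they then stand; what a row does not reach is not made up. A row lasts 1/10 s, in which the tool goes at most 50 mm and 8.59 degrees, less where a joint would pass 70% of its speed; a pose out of reach is approached as far as the arm can. A call is refused whole if a number of a shift passes 50 or a number of a turn 8.59, either way. A call with a gripper value outside its range is refused whole. The fingers move at their own pace and stop on an object; "grip_force" is the grip in N (left out, the last holds). Time passes only in rows, so rows that do not move let the fingers close. It gives the time, the measured TCP pose, the force and the opening at its end, in the units of the state.
- ctrl.sense(): the state, without advancing time (a new reading comes with each control period).
- grab_frame(name): name is "scene" or "top" or "wrist"; returns the picture (384x512x3 uint8, red, green, blue); there is no depth.
- get_calibration(name): a dict with "intrinsics" (3x3 intrinsics, pixels), "cam_to_world" (4x4, takes a point from camera to world coordinates); the wrist camera has in their place "mount" (4x4, takes a point from camera to tool coordinates, whose origin is the TCP and whose axes are the flange's). Camera axes: x right, y down, z forward; pixel columns grow to the right and rows downward; lengths in m; the calibration is good to about 2 mm. A picture is of the moment at which its call begins: read the wrist's pose just before it. get_calibration takes no time and is no camera call.
- order.job_done(): hands the job in, once; it reports no verdict.
The state is a dict: "time": time; "q": joint angles; "joint_velocities": joint speeds; "joint_efforts": joint torques, N m; "tool_pos": TCP position; "eef_rot": TCP orientation; "ft_force": force on the tool from outside, world axes, zero at the start; "wrist_torque": the same for the moment, N m; "grip_width": finger opening in m.
Only numpy, scipy, OpenCV 4.12 (cv2) and the standard library are available. Lean on these libraries where they do the work, as an engineer would, in place of code of your own. Each camera call takes 0.05 s, during which the arm holds its last target. There are 200 camera calls.

## Task

Pick up the sprung tongs, squeeze them on the dark brown praline on the white board and carry it over to the side plate; set it down upright near the middle of the plate, then lay the tongs flat on the bare worktop and let go. Touch the praline with the tongs only, do not drop it, and leave the other two pralines and the plate where they are.

Things in the scene. Friction and masses are not known exactly. Their poses are not given: they have to be found in the camera images.
- tongs: Steel tongs, black rubber grip plates and jaws, 240 mm long, 80 g, lying flat; the arms close sideways. Origin: midway between the grip plates at the underside; x to the jaws, z up. Grip plates: x -17 to 17, z 0 to 28 mm, 56 mm wide outside at rest, toed out 4 degrees: grasp across them from above. Ahead of them the arms are at z 8 to 22 mm; the bow ends at x = -114 mm.
- tongs_jaws (a point): Midpoint between the jaws, 115 mm ahead of the tongs' origin, 10 mm above their underside. Jaws 24 mm long, z 0 to 20 mm, inner faces 56 mm apart at rest, 64 mm outside. 1 mm less over the grip plates brings the jaws 2.1 mm together; they meet a praline at about 43 mm over the plates.
- tongs_left (a joint): Closing angle of each arm (both move alike), rad: 0 sprung open, 0.065 on a praline, 0.11 stop (34 mm over the plates). Spring force on a plate: 4 N starts it closing, 9 N reaches a praline; squeeze 20 to 25 N to carry it. At 51 mm over the plates the jaws are about 46 mm apart (praline free) and the spring still holds the tongs in the fingers.
- praline_dark: The one to serve: dark brown, ivory zigzag. Upright round praline, 28 mm across, 28 mm tall, 20 g; origin at the centre of its foot. Stands on a fixed white board (195 x 140 mm, top at z = 7 mm) in a straight row of three, 65 mm apart. Bring the tongs down square to the row, underside 11 mm above its foot: they then clear the board and later the plate's rim.
- praline_white: Leave alone: ivory with dark zigzag, size and origin as the dark one, in the same row on the board.
- praline_pink: Leave alone: pink with ivory zigzag, size and origin as the dark one, in the same row on the board.
- plate: Round white side plate, loose, 176 mm across, 140 g, on the worktop. Origin at the centre of its underside; flat floor 3 mm thick and 148 mm across, rim 11 mm high.

How it is judged:
On the way:
1. the dark praline is held by the tongs, its foot more than 20 mm above the worktop (height (world z) of praline_dark above 0.02 m and contact force between tongs and praline_dark above 0.3 N), for 0.2 s.
At the end, for the whole second after the job is handed in: Dark praline upright (10 degrees) on the plate's floor within 45 mm of its centre, free of the tongs; tongs at rest flat on the worktop (underside and jaws within 5 mm of it, 6 degrees), off plate and board; other pralines moved under 20 mm, plate under 30 mm (horizontal distance between praline_dark and plate below 0.045 m and z of praline_dark in the frame of plate below 0.008 m and angle between praline_dark's own z axis and vertical below 0.17 rad and linear speed of each of praline_dark, tongs below 0.02 m/s and contact force between tongs and praline_dark below 0.05 N and height (world z) of tongs between -0.006 and 0.005 m and height (world z) of tongs_jaws below 0.015 m and angle between tongs's own z axis and vertical below 0.1 rad and contact force between tongs and plate below 0.05 N and distance of each of praline_white, praline_pink from where it was at the start of the episode below 0.02 m and distance of plate from where it was at the start of the episode below 0.03 m); the robot touches nothing.
It fails at once if the gripper touches the dark praline (contact force between the arm and praline_dark above 0.5 N).
It fails at once if the fingers touch the dark praline (contact force between the fingers and praline_dark above 0.5 N).
It fails at once if the dark praline is let go in the air (its foot more than 35 mm above the worktop, out of the tongs) (height (world z) of praline_dark above 0.035 m and contact force between tongs and praline_dark below 0.02 N).
It fails at once if another praline is moved by more than 20 mm (distance of any of praline_white, praline_pink from where it was at the start of the episode above 0.02 m).
It fails at once if the plate is moved by more than 30 mm (distance of plate from where it was at the start of the episode above 0.03 m).
It also fails if it takes over 54 s, if anything falls off the work surface, if the arm or the gripper's body presses on something with over 40 N, if the wrist force passes 120 N, or if a joint passes its speed limit or range.

## Working session

There is one attempt and no reset: what is moved stays moved. The work goes in short steps, Python scripts to look and compute and a tool call to move; the robot and the scene stay as the last step left them, time stands still between calls to the robot, and variables do not carry over. Pictures are saved under pics/ and viewed, about 8 in all and at most 12, crops included, and the job is handed in when it is done.

Besides the shell and the picture viewer there is one more tool, called after ">>>" as name(argument=value, ...) on one line, values as JSON. apply_moves: Moves the arm, as the interface text tells. Its arguments: {"type":"object","properties":{"linear":{"type":"array","items":{"type":"array","items":{"type":"number"}}},"rotation":{"type":"array","items":{"type":"array","items":{"type":"number"}}},"claw":{"type":"array","items":{"type":"number"}},"grip_force":{"type":"number"}},"required":["linear","rotation","claw"]}

```bash
mkdir -p pics
python3 - <<'E'
from cell import ctrl, grab_frame, get_calibration
import cv2,numpy as np
for n in ("top","scene"):
    f=grab_frame(n); cv2.imwrite(f"pics/{n}0.png",f[:,:,::-1]); c=get_calibration(n)
    print(n,np.round(c["intrinsics"],1).tolist(),np.round(c["cam_to_world"],3).tolist())
print(np.round(get_calibration("wrist")["mount"],3).tolist())
s=ctrl.sense();print(s, ctrl.grasp_offset)
E
```

```text
top [[428.0, 0.0, 252.4], [0.0, 428.0, 196.0], [0.0, 0.0, 1.0]] [[0.021, -0.977, 0.211, 0.195], [-1.0, -0.021, 0.002, 0.013], [0.003, -0.211, -0.978, 1.333], [0.0, 0.0, 0.0, 1.0]]
scene [[489.7, 0.0, 254.5], [0.0, 489.7, 191.2], [0.0, 0.0, 1.0]] [[-0.709, -0.428, 0.561, -0.161], [-0.705, 0.405, -0.582, 0.693], [0.022, -0.808, -0.589, 0.737], [0.0, 0.0, 0.0, 1.0]]
[[-0.0, -0.959, -0.283, 0.078], [1.0, -0.001, 0.001, -0.0], [-0.001, -0.283, 0.959, -0.162], [0.0, 0.0, 0.0, 1.0]]
{'time': 0.1, 'q': array([-1.41109972e+00,  2.21128048e-01,  1.52748895e+00, -8.55505816e-06,
        1.39467221e+00, -1.26120589e-01]), 'joint_velocities': array([-0.00115898,  0.00045036, -0.00305713, -0.00045026,  0.00156876,
       -0.00104328]), 'joint_efforts': array([ 9.80983350e-04, -4.95944381e+01, -3.88519549e+01,  7.01465411e-02,
        5.14918263e-02, -5.22756511e-05]), 'tool_pos': array([ 0.17610747, -0.59910879,  0.22156264]), 'eef_rot': array([-8.48088360e-04,  9.89805470e-01,  1.42423356e-01, -1.84503665e-05]), 'ft_force': array([ 0.27822332, -0.37214024,  0.21757967]), 'wrist_torque': array([ 0.01318   , -0.03770314,  0.04606434]), 'grip_width': 0.08673525334453601} 0.0187
```

View pics/top0.png

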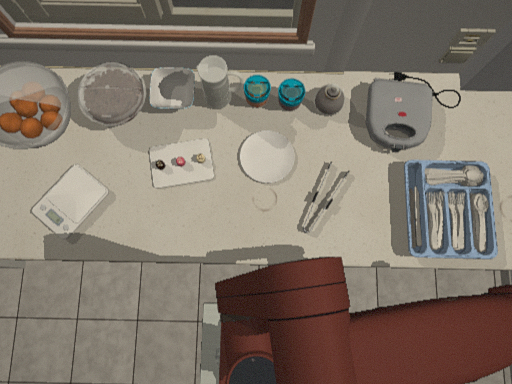

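Top view: board with the dark praline at (160,164), pink at (180,161), white at (200,157). The plate is at (267,157) and the tongs around (325,197). Next I'll enlarge this area.

```bash
cat > h.py <<'E'
import numpy as np,cv2
from cell import ctrl,grab_frame,get_calibration
from scipy.spatial.transform import Rotation as R
def cam(n,s=None):
    c=get_calibration(n);K=np.array(c["intrinsics"])
    if n=="wrist":
        T=np.eye(4);w,x,y,z=s["eef_rot"];T[:3,:3]=R.from_quat([x,y,z,w]).as_matrix();T[:3,3]=s["tool_pos"]
        return K,T@np.array(c["mount"])
    return K,np.array(c["cam_to_world"])
def ray(K,T,uv,z):
    uv=np.atleast_2d(np.array(uv,float));d=np.c_[uv,np.ones(len(uv))]@np.linalg.inv(K).T@T[:3,:3].T
    o=T[:3,3];return o+d*((z-o[2])/d[:,2])[:,None]
def proj(K,T,P):
    p=(np.atleast_2d(P)-T[:3,3])@T[:3,:3]@K.T;return p[:,:2]/p[:,2:]
E
python3 - <<'E'
import cv2
i=cv2.imread("pics/top0.png");a=i[125:245,140:360]
cv2.imwrite("pics/top0c.png",cv2.resize(a,None,fx=3.6,fy=3.6,interpolation=cv2.INTER_CUBIC))
from h import *
K,T=cam("top")
for n,uv,z in [("dark",(160,164),.035),("pink",(180,161),.035),("white",(200,157),.035),("plate",(267,157),.008),("tong",(325,197),.02)]: print(n,ray(K,T,uv,z).round(3))
E
```

```text
dark [[0.571 0.309 0.035]]
pink [[0.582 0.246 0.035]]
white [[0.597 0.184 0.035]]
plate [[ 0.61  -0.029  0.008]]
tong [[ 0.479 -0.212  0.02 ]]
```

View pics/top0c.png

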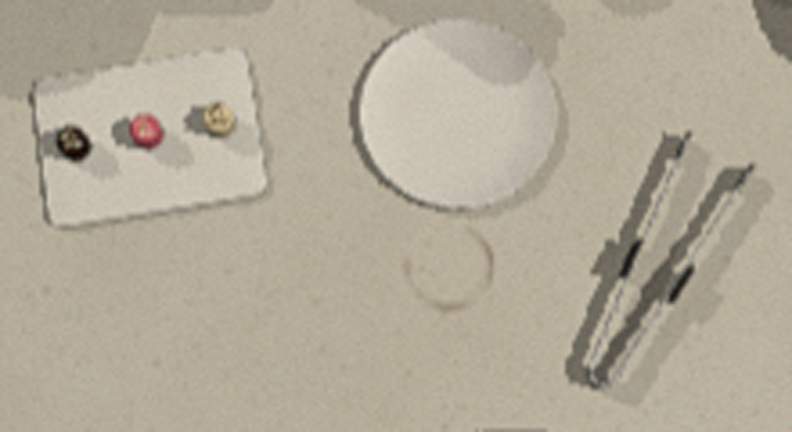

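The enlarged crop shows the grip plates at (630,258) and (680,284), the jaw tips at (686,137) and (748,170), and the bow at (597,380). The jaws point away from the robot.

```bash
cat >> h.py <<'E'
def togo(xy,yaw,z=None):
    """tool shift (mm) and turn (deg) to bring TCP to xy(z), tool x at yaw (deg), z down"""
    s=ctrl.sense();w,x,y,zz=s["eef_rot"];M=R.from_quat([x,y,zz,w]).as_matrix()
    p=np.r_[xy,s["tool_pos"][2] if z is None else z]
    c,n=np.cos(np.radians(yaw)),np.sin(np.radians(yaw))
    G=np.array([[c,n,0],[n,-c,0],[0,0,-1.]])
    print("shift",(M.T@(p-s["tool_pos"])*1000).round(1),"rotvec",np.degrees(R.from_matrix(M.T@G).as_rotvec()).round(2),
      "yaw",np.degrees(np.arctan2(M[1,0],M[0,0])).round(2),"pos",s["tool_pos"].round(4),"t",s["time"],"w",s["grip_width"],"F",np.round(s["ft_force"],1),"q",s["q"].round(2))
E
python3 - <<'E'
from h import *
K,T=cam("top")
cr=np.array([(597,380),(630,258),(680,284),(686,137),(748,170)])/3.6+[140,125]
P=ray(K,T,cr,.02);print(P.round(3))
m=(P[1]+P[2])/2;j=(P[3]+P[4])/2;d=j-P[0];yaw=np.degrees(np.arctan2(d[1],d[0]));print(m,yaw,np.linalg.norm(d),np.linalg.norm(P[1]-P[2]))
togo(m[:2],yaw,.2)
E
```

```text
[[ 0.372 -0.151  0.02 ]
 [ 0.48  -0.181  0.02 ]
 [ 0.457 -0.224  0.02 ]
 [ 0.59  -0.231  0.02 ]
 [ 0.561 -0.286  0.02 ]]
[ 0.46850166 -0.20221521  0.02      ] -27.75050323825356 0.23022147746045776 0.048545855567877896
shift [ 392.4 -298.3   22.1] rotvec [-1.000e-01  3.000e-02  4.413e+01] yaw 16.38 pos [ 0.1761 -0.5991  0.2216] t 0.1 w 0.08673525334453601 F [ 0.3 -0.4  0.2] q [-1.41  0.22  1.53 -0.    1.39 -0.13]
```

>>> apply_moves(linear=[[33,-25,0],[33,-25,0],[33,-25,0],[33,-25,0],[33,-25,0],[33,-25,0],[33,-25,0],[33,-25,0]], rotation=[[0,0,0],[0,0,0],[0,0,0],[0,0,0],[0,0,0],[0,0,0],[0,0,0],[0,0,0]], claw=[1,1,1,1,1,1,1,1])

```text
time: 0.9
tool_pos: [0.3737, -0.3317, 0.2222]
eef_rot: [-0.0, 0.99, 0.142, -0.0]
ft_force: [0.5, -0.0, 0.6]
grip_width: 0.0868
```

>>> apply_moves(linear=[[32,-25,0],[32,-25,0],[32,-24,0],[32,-24,0],[0,0,0],[0,0,0],[0,0,0],[0,0,0]], rotation=[[0,0,0],[0,0,0],[0,0,7],[0,0,7.4],[0,0,7.4],[0,0,7.4],[0,0,7.4],[0,0,7.4]], claw=[1,1,1,1,1,1,1,1])

```text
time: 1.7
tool_pos: [0.4718, -0.206, 0.222]
eef_rot: [-0.0, 0.971, -0.241, -0.0]
ft_force: [0.2, -0.4, 0.6]
grip_width: 0.0871
```

>>> apply_moves(linear=[[0,0,0],[0,0,0]], rotation=[[0,0,0],[0,0,0]], claw=[1,1])

```text
time: 1.9
tool_pos: [0.4718, -0.2063, 0.2222]
eef_rot: [-0.0, 0.971, -0.237, -0.0]
ft_force: [0.4, -0.4, -0.2]
grip_width: 0.0869
```

Run:
```python
from h import *
togo([.4685,-.2022],-27.75,.2)
cv2.imwrite("pics/w1.png",grab_frame("wrist")[:,:,::-1])
```

```text
shift [-4.8 -2.1 22.3] rotvec [-0.    0.03  0.32] yaw -27.43 pos [ 0.4718 -0.2063  0.2222] t 1.9 w 0.08692874837634432 F [ 0.4 -0.4 -0.2] q [-0.57 -0.04  1.81  0.    1.38  1.48]
```

View pics/w1.png

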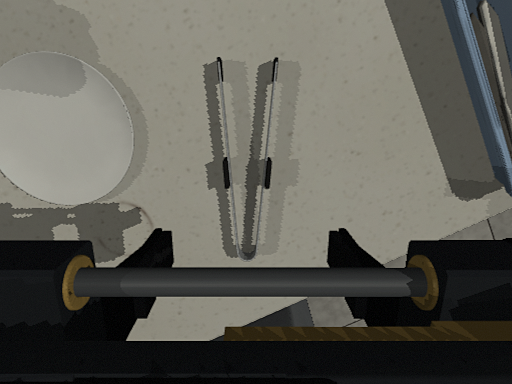

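The wrist view shows the plates at about (226,173) and (268,173), the jaws at (220,70) and (276,70), and the bow at (248,257). I'll mask the black parts to get exact positions.

```bash
cat >> h.py <<'E'
def blobs(f,roi,thr=45,amin=20):
    x0,y0,x1,y1=roi;m=np.zeros(f.shape[:2],np.uint8);m[y0:y1,x0:x1]=(f[y0:y1,x0:x1].max(2)<thr)
    n,l,st,c=cv2.connectedComponentsWithStats(m);return [(c[i].round(1),st[i].tolist()) for i in range(1,n) if st[i,4]>amin]
E
python3 - <<'E'
from h import *
s=ctrl.sense();f=cv2.imread("pics/w1.png")
K,T=cam("wrist",s)
B=blobs(f,(195,50,300,200));[print(c,st) for c,st in B]
P=ray(K,T,[(226,173),(268,173)],.028);J=ray(K,T,[(220,70),(276,70)],.02);b=ray(K,T,(248,259),.02)
print(P.round(4),J.round(4),b.round(4));m=P.mean(0);j=J.mean(0);d=j-b[0];print(m,np.linalg.norm(P[0]-P[1]),np.linalg.norm(J[0]-J[1]),np.linalg.norm(d),np.degrees(np.arctan2(d[1],d[0])),np.degrees(np.arctan2(*(j-m)[1::-1])))
E
```

```text
[220.3  66.4] [217, 57, 6, 24, 41]
[273.8  67.7] [272, 58, 6, 24, 52]
[225.8 172.8] [223, 157, 7, 32, 151]
[267.6 173.3] [264, 157, 7, 32, 137]
[[ 0.4842 -0.1816  0.028 ]
 [ 0.4619 -0.2245  0.028 ]] [[ 0.5852 -0.2289  0.02  ]
 [ 0.5574 -0.2824  0.02  ]] [[ 0.3716 -0.1513  0.02  ]]
[ 0.47306888 -0.20306944  0.028     ] 0.04835302647519562 0.06026202042658999 0.2253457612490238 -27.570357903278257 -28.143402104387764
```

Run:
```python
from h import *
togo([.472,-.203],-27.7,.003)
```

```text
shift [ -1.3  -3.  219.3] rotvec [-0.    0.03  0.25] yaw -27.45 pos [ 0.4719 -0.2063  0.2223] t 1.95 w 0.08708653033477765 F [ 1.  -0.8  0.7] q [-0.57 -0.04  1.81  0.    1.38  1.48]
```

>>> apply_moves(linear=[[-1,-3,30],[0,0,40],[0,0,40],[0,0,40],[0,0,30],[0,0,20],[0,0,12],[0,0,6]], rotation=[[0,0,0.3],[0,0,0],[0,0,0],[0,0,0],[0,0,0],[0,0,0],[0,0,0],[0,0,0]], claw=[1,1,1,1,1,1,1,1])

```text
time: 2.75
tool_pos: [0.472, -0.203, 0.0035]
eef_rot: [-0.0, 0.971, -0.241, -0.001]
ft_force: [0.4, -0.5, 1.0]
grip_width: 0.087
```

>>> apply_moves(linear=[[0,0,0],[0,0,0],[0,0,0],[0,0,0],[0,0,0],[0,0,0],[0,0,0],[0,0,0]], rotation=[[0,0,0],[0,0,0],[0,0,0],[0,0,0],[0,0,0],[0,0,0],[0,0,0],[0,0,0]], claw=[1,0.85,0.75,0.7,0.65,0.62,0.59,0.575], grip_force=22)

```text
time: 3.55
tool_pos: [0.4728, -0.2034, 0.0048]
eef_rot: [0.0, 0.97, -0.241, 0.0]
ft_force: [-0.0, -0.0, 2.0]
grip_width: 0.0517
```

>>> apply_moves(linear=[[0,0,0],[0,0,0],[0,0,0],[0,0,0],[0,0,0]], rotation=[[0,0,0],[0,0,0],[0,0,0],[0,0,0],[0,0,0]], claw=[0.575,0.575,0.575,0.575,0.575])

```text
time: 4.05
tool_pos: [0.4729, -0.2034, 0.0048]
eef_rot: [0.0, 0.97, -0.241, 0.0]
ft_force: [0.9, -0.0, 3.8]
grip_width: 0.0499
```

Run:
```python
from h import *
togo([.472,-.203],-27.7,.003)
```

```text
shift [-1.   0.   1.8] rotvec [ 0.   -0.04 -0.23] yaw -27.93 pos [ 0.4729 -0.2034  0.0048] t 4.05 w 0.04985848047387866 F [ 0.9 -0.   3.8] q [-0.56  0.23  1.96  0.    0.94  1.5 ]
```

Grasped at 49.9 mm over the plates. Next: lift, then travel to the board.

>>> apply_moves(linear=[[0,0,-5],[0,0,-10],[0,0,-20],[0,0,-25],[0,0,-25],[0,0,-25],[0,0,-20],[0,0,-10]], rotation=[[0,0,0],[0,0,0],[0,0,0],[0,0,0],[0,0,0],[0,0,0],[0,0,0],[0,0,0]], claw=[0.575,0.575,0.575,0.575,0.575,0.575,0.575,0.575])

```text
time: 4.85
tool_pos: [0.4732, -0.2038, 0.1471]
eef_rot: [0.001, 0.97, -0.241, 0.001]
ft_force: [0.7, 0.6, -1.5]
grip_width: 0.0501
```

Run:
```python
from h import *
togo([.458,.286],11.7,.165)
cv2.imwrite("pics/w2.png",grab_frame("wrist")[:,:,::-1])
```

```text
shift [-242.8 -425.6  -18.8] rotvec [  0.08  -0.16 -39.63] yaw -27.93 pos [ 0.4732 -0.2038  0.1471] t 4.85 w 0.05008813664909232 F [ 0.7  0.6 -1.5] q [-0.56  0.02  1.89 -0.    1.23  1.5 ]
```

View pics/w2.png

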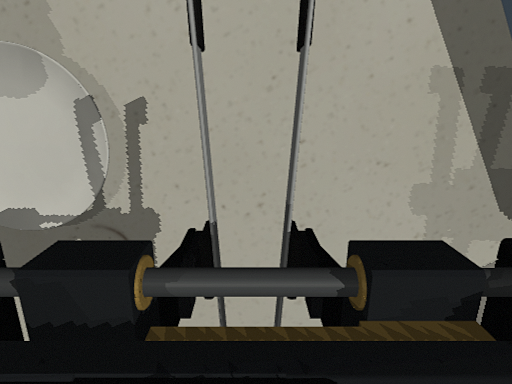

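The tongs hang level, with the jaws at (195,25) and (306,25). I'll turn square to the row and carry them left.

>>> apply_moves(linear=[[0,0,-5],[0,0,-5],[0,0,-5],[0,0,-4],[0,0,0],[0,0,0],[0,0,0],[2,-10,0]], rotation=[[0,0,-3],[0,0,-6],[0,0,-7],[0,0,-7],[0,0,-7],[0,0,-6],[0,0,-3.6],[0,0,0]], claw=[0.575,0.575,0.575,0.575,0.575,0.575,0.575,0.575])

```text
time: 5.7
tool_pos: [0.4717, -0.1931, 0.1624]
eef_rot: [-0.0, 0.995, 0.101, -0.001]
ft_force: [0.0, 0.8, -1.6]
grip_width: 0.0504
```

>>> apply_moves(linear=[[4,-20,0],[5,-30,0],[6,-35,0],[6,-35,0],[6,-35,0],[6,-35,0],[6,-35,0],[6,-35,0]], rotation=[[0,0,0],[0,0,0],[0,0,0],[0,0,0],[0,0,0],[0,0,0],[0,0,0],[0,0,0]], claw=[0.575,0.575,0.575,0.575,0.575,0.575,0.575,0.575])

```text
time: 6.5
tool_pos: [0.4628, 0.0727, 0.1629]
eef_rot: [-0.0, 0.995, 0.101, -0.001]
ft_force: [1.2, 0.6, -1.1]
grip_width: 0.0504
```

>>> apply_moves(linear=[[6,-35,0],[6,-35,0],[6,-35,0],[6,-35,0],[5,-25,0],[4,-20,0],[2,-12,0],[0,0,0]], rotation=[[0,0,0],[0,0,0],[0,0,0],[0,0,0],[0,0,0],[0,0,0],[0,0,0],[0,0,0]], claw=[0.575,0.575,0.575,0.575,0.575,0.575,0.575,0.575])

```text
time: 7.3
tool_pos: [0.4574, 0.2718, 0.163]
eef_rot: [0.0, 0.995, 0.102, -0.001]
ft_force: [0.7, 0.1, -1.4]
grip_width: 0.0499
```

Run:
```python
from h import *
togo([.458,.286],11.7,.165)
cv2.imwrite("pics/w3.png",grab_frame("wrist")[:,:,::-1])
K,T=cam("wrist",ctrl.sense())
s=ctrl.sense();M=T@np.linalg.inv(np.array(get_calibration("wrist")["mount"]))
print(proj(K,T,(M@np.array([.115,0,-.015,1]))[:3]), proj(K,T,[.571,.309,.035]))
```

```text
shift [  3.5 -13.7  -2.1] rotvec [-0.    0.07  0.03] yaw 11.73 pos [0.4574 0.2718 0.163 ] t 7.3 w 0.04986524398124231 F [ 0.7  0.1 -1.4] q [0.39 0.05 1.83 0.   1.26 1.75]
[[250.17596906   8.32580465]] [[232.7718242   51.40686928]]
```

View pics/w3.png

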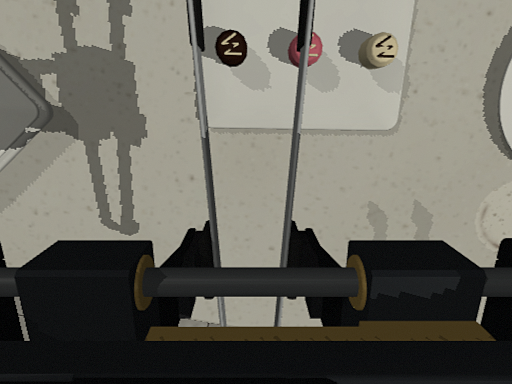

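The dark praline is at (232,48), white at (380,50), and the jaw midline is at column 251.

Run:
```python
from h import *
f=cv2.imread("pics/w3.png");K,T=cam("wrist",ctrl.sense())
for c,st in blobs(f,(212,25,255,75),80,60): print(c,st)
h=cv2.cvtColor(f,cv2.COLOR_BGR2HSV);print(h[50,372],h[100,300])
m=((h[:,:,1]>70)&(h[:,:,2]>90)).astype(np.uint8);m[:20]=0;m[80:]=0;m[:,:350]=0;m[:,405:]=0
x,y,w,hh=cv2.boundingRect(m);print("white",x,y,w,hh)
D=ray(K,T,(231.5,48),.024)[0];W=ray(K,T,(x+w/2,y+hh/2),.024)[0]
d=D-W;print(D,W,np.linalg.norm(d),"yaw perp",np.degrees(np.arctan2(-d[0],d[1])))
```

```text
[230.9  48.2] [215, 30, 32, 37, 776]
[ 22  63 154] [ 45   5 105]
white 362 33 35 29
[0.57486623 0.31143449 0.024     ] [0.60146973 0.18500834 0.024     ] 0.1291948782816645 yaw perp 11.883221332287853
```

Run:
```python
from h import *
f=cv2.imread("pics/w3.png");K,T=cam("wrist",ctrl.sense())
m=np.array(get_calibration("wrist")["mount"])
for r in (20,45,52,60): print(r,"dark cols",np.where(f[r,180:325].max(1)<50)[0]+180)
for c in (195,196,197,303,305): print(c,np.where(f[:110,c].max(1)<50)[0][-3:])
for x in (.103,.115,.127):
  for z in (-.015,.005): print(x,z,proj(K,m,[[x,-.03,z],[x,.03,z]]).round(1).tolist())
togo(np.array([.5745,.311])-.115*np.array([np.cos(np.radians(11.9)),np.sin(np.radians(11.9))]),11.9,.08)
```

```text
20 dark cols [188 195 196 197 198 199 200 201 299 300 301 302 303 304 305 306]
45 dark cols [198 199 200 201 202 203 216 217 218 219 220 221 222 223 224 225 226 227
 228 229 230 231 232 233 239 240 241 242 243 244 245 246 297 298 299 300
 301 302 303]
52 dark cols [216 217 218 219 220 221 222 223 242 243 244 245 246]
60 dark cols [221 222 223 224 225 226 227 228 229 230 231 232 233 234 235 236 237 238
 239 240 241 242 243]
195 [23 24 25]
196 [33 34 35]
197 [42 43 44]
303 [43 44 45]
305 [31 32 33]
0.103 -0.015 [[179.4, 40.2], [320.9, 40.2]]
0.103 0.005 [[188.2, 48.0], [312.0, 48.0]]
0.115 -0.015 [[177.5, 8.3], [322.8, 8.3]]
0.115 0.005 [[186.8, 20.4], [313.4, 20.4]]
0.127 -0.015 [[175.6, -25.3], [324.7, -25.3]]
0.127 0.005 [[185.3, -8.6], [314.9, -8.6]]
shift [  7.7 -15.3  83. ] rotvec [ 0.03  0.06 -0.19] yaw 11.71 pos [0.4576 0.2708 0.163 ] t 7.35 w 0.05034407847824155 F [-0.1 -0.  -0.7] q [ 0.39  0.05  1.83 -0.    1.26  1.75]
```

>>> apply_moves(linear=[[3,-6,5],[3,-6,15],[2,-3,20],[0,0,20],[0,0,15],[0,0,8],[0,0,0],[0,0,0]], rotation=[[0,0,0],[0,0,0],[0,0,-0.2],[0,0,0],[0,0,0],[0,0,0],[0,0,0],[0,0,0]], claw=[0.575,0.575,0.575,0.575,0.575,0.575,0.575,0.575])

```text
time: 8.15
tool_pos: [0.4635, 0.287, 0.0809]
eef_rot: [-0.0, 0.995, 0.103, 0.0]
ft_force: [-0.7, 0.9, -0.5]
grip_width: 0.0499
```

Run:
```python
from h import *
a=np.radians(11.9);togo(np.array([.5745,.311])-.115*np.array([np.cos(a),np.sin(a)]),11.9,.0228)
f=grab_frame("wrist")[:,:,::-1];K,T=cam("wrist",ctrl.sense());m=np.array(get_calibration("wrist")["mount"])
g=grab_frame("scene")[:,:,::-1]
print(proj(*cam("scene"),[.5745,.311,.035]))
i=np.hstack([f[:130,130:380],cv2.resize(g[100:230,200:400],None,fx=2,fy=2)[:130]]) if 0 else f[:200,130:380]
u,v=proj(*cam("scene"),[.5745,.311,.035])[0].astype(int)
u0,v0=max(u-62,0),max(v-50,0)
q=cv2.resize(g[v0:v0+100,u0:u0+125],(500,400),interpolation=cv2.INTER_CUBIC)
p=np.zeros((400,250,3),np.uint8);p[:200]=i
cv2.imwrite("pics/w4.png",np.hstack([p,q]));cv2.imwrite("pics/w4f.png",f)
```

```text
shift [-1.5 -0.6 58.1] rotvec [-0.01 -0.03 -0.05] yaw 11.85 pos [0.4635 0.287  0.0809] t 8.15 w 0.049916962013604675 F [-0.7  0.9 -0.5] q [0.41 0.18 1.86 0.   1.11 1.77]
[[129.46674546 236.84537401]]
```

View pics/w4.png

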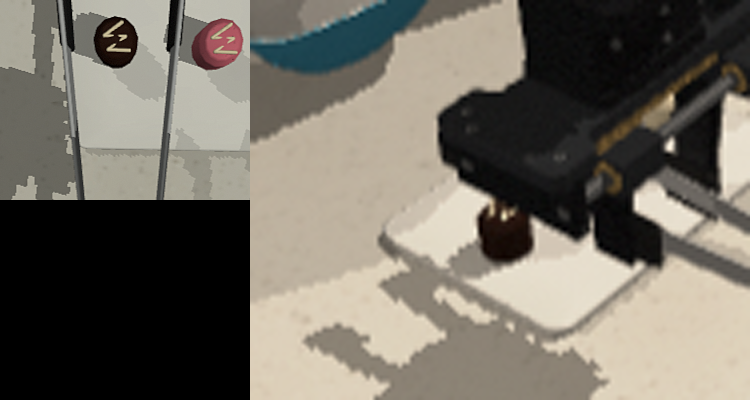

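In the wrist crop the dark praline is at about (246,43), between the jaws at columns 197 and 304.

Run:
```python
from h import *
f=cv2.imread("pics/w4f.png");K,T=cam("wrist",ctrl.sense());m=np.array(get_calibration("wrist")["mount"])
for c,st in blobs(f,(215,5,280,80),80,60):
  if st[4]>300:
    u=(st[0]+st[2]/2,st[1]+st[3]/2);print(c,st); P=ray(K,T,u,.024)[0];print(P); s=ctrl.sense()
    print("tool rel",np.linalg.inv(T@np.linalg.inv(m))@np.r_[P,1])
```

```text
[245.3  42.3] [224, 16, 44, 52, 1496]
[0.57561063 0.31337736 0.024     ]
tool rel [ 0.11446398 -0.00252751  0.05788224  1.        ]
```

>>> apply_moves(linear=[[0,-2,5],[0,0,10],[0,0,12],[0,0,12],[0,0,10],[0,0,6],[0,0,3],[0,0,0]], rotation=[[0,0,0],[0,0,0],[0,0,0],[0,0,0],[0,0,0],[0,0,0],[0,0,0],[0,0,0]], claw=[0.575,0.575,0.575,0.575,0.575,0.575,0.575,0.575])

```text
time: 9.05
tool_pos: [0.4624, 0.2888, 0.022]
eef_rot: [0.0, 0.995, 0.103, -0.0]
ft_force: [-0.1, -0.1, -0.4]
grip_width: 0.0501
```

Run:
```python
from h import *
togo([.463,.288],11.9,.0228)
f=grab_frame("wrist")[:,:,::-1];cv2.imwrite("pics/w5.png",cv2.resize(f[:130,130:380],None,fx=2,fy=2))
```

```text
shift [ 0.4  0.9 -0.8] rotvec [ 0.01  0.05 -0.03] yaw 11.87 pos [0.4624 0.2888 0.022 ] t 9.05 w 0.05011256154432941 F [-0.1 -0.1 -0.4] q [0.41 0.27 1.88 0.   0.99 1.78]
```

View pics/w5.png

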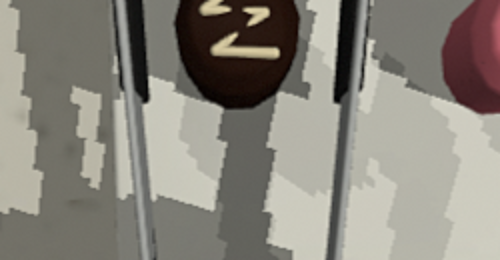

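The praline sits between the jaws, about 1 mm off centre. I'll squeeze slowly.

>>> apply_moves(linear=[[0,0,0],[0,0,0],[0,0,0],[0,0,0],[0,0,0],[0,0,0],[0,0,0],[0,0,0]], rotation=[[0,0,0],[0,0,0],[0,0,0],[0,0,0],[0,0,0],[0,0,0],[0,0,0],[0,0,0]], claw=[0.56,0.545,0.53,0.515,0.505,0.495,0.485,0.475], grip_force=23)

```text
time: 9.9
tool_pos: [0.4627, 0.289, 0.0225]
eef_rot: [-0.0, 0.995, 0.103, -0.0]
ft_force: [-0.4, -0.1, -0.5]
grip_width: 0.0419
```

>>> apply_moves(linear=[[0,0,0],[0,0,0],[0,0,0],[0,0,0],[0,0,0],[0,0,0],[0,0,0],[0,0,0]], rotation=[[0,0,0],[0,0,0],[0,0,0],[0,0,0],[0,0,0],[0,0,0],[0,0,0],[0,0,0]], claw=[0.46,0.44,0.42,0.4,0.38,0.36,0.36,0.36])

```text
time: 10.7
tool_pos: [0.4627, 0.2889, 0.0226]
eef_rot: [-0.0, 0.995, 0.103, 0.0]
ft_force: [0.0, 0.6, -1.1]
grip_width: 0.0412
```

Run:
```python
from h import *
togo([.463,.288],11.9,.1)
```

```text
shift [  0.1   1.  -77.4] rotvec [-0.   -0.   -0.03] yaw 11.87 pos [0.4627 0.2889 0.0226] t 10.7 w 0.04117903667085475 F [ 0.   0.6 -1.1] q [0.41 0.27 1.88 0.   0.99 1.78]
```

The fingers stopped at 41.2 mm, well short of the 34 mm stop, so the tongs have the praline. Lifting.

>>> apply_moves(linear=[[0,0,-3],[0,0,-5],[0,0,-8],[0,0,-12],[0,0,-14],[0,0,-14],[0,0,-10],[0,0,-5]], rotation=[[0,0,0],[0,0,0],[0,0,0],[0,0,0],[0,0,0],[0,0,0],[0,0,0],[0,0,0]], claw=[0.36,0.36,0.36,0.36,0.36,0.36,0.36,0.36])

```text
time: 11.5
tool_pos: [0.4636, 0.2894, 0.0956]
eef_rot: [-0.0, 0.995, 0.103, 0.001]
ft_force: [0.4, -0.8, -0.6]
grip_width: 0.041
```

Run:
```python
from h import *
# plate centre from top0
f=cv2.imread("pics/top0.png");K,T=cam("top")
h=cv2.cvtColor(f,cv2.COLOR_BGR2HSV)
m=((h[:,:,1]<22)&(h[:,:,2]>120)).astype(np.uint8);m=cv2.morphologyEx(m,cv2.MORPH_OPEN,np.ones((3,3),np.uint8))
n,l,st,c=cv2.connectedComponentsWithStats(m);i=l[170,267];print(st[i],c[i])
x,y,w,hh=st[i][:4]
E=ray(K,T,[(x,y+hh/2),(x+w,y+hh/2),(x+w/2,y),(x+w/2,y+hh)],.011);print(E.round(3))
g=grab_frame("wrist")[:,:,::-1];cv2.imwrite("pics/w6.png",cv2.resize(g[:130,130:380],None,fx=2,fy=2))
togo([.495,-.03],0,.1)
```

```text
[     0      0    512    384 194388] [253.86811943 192.44048501]
[[ 0.475  0.813  0.011]
 [ 0.51  -0.807  0.011]
 [ 1.182  0.018  0.011]
 [-0.075 -0.006  0.011]]
shift [-35.1 319.   -4.6] rotvec [-0.05 -0.16 11.88] yaw 11.88 pos [0.4637 0.2894 0.0957] t 11.55 w 0.04104076701028564 F [ 0.1 -0.1 -1.1] q [0.41 0.16 1.85 0.   1.13 1.78]
```

View pics/w6.png

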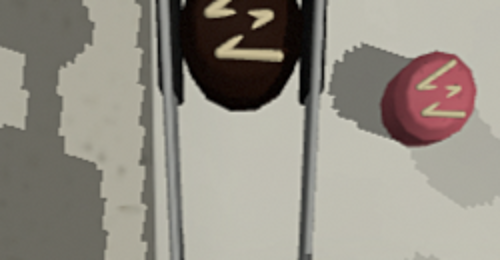

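The praline is gripped upright and lifted clear. Now I'll carry it to the plate, centred near (0.610, -0.029).

>>> apply_moves(linear=[[0,0,-5],[0,0,-5],[0,0,-5],[0,0,0],[0,8,0],[2,14,0],[2,20,0],[3,25,0]], rotation=[[0,0,2],[0,0,4],[0,0,4],[0,0,1.9],[0,0,0],[0,0,0],[0,0,0],[0,0,0]], claw=[0.36,0.36,0.36,0.36,0.36,0.36,0.36,0.36])

```text
time: 12.35
tool_pos: [0.4693, 0.2206, 0.1081]
eef_rot: [0.0, 1.0, 0.001, -0.0]
ft_force: [-0.7, 0.3, -1.7]
grip_width: 0.0412
```

>>> apply_moves(linear=[[3,28,0],[3,28,0],[3,28,0],[3,28,0],[3,28,0],[3,28,0],[3,28,0],[2,20,0]], rotation=[[0,0,0],[0,0,0],[0,0,0],[0,0,0],[0,0,0],[0,0,0],[0,0,0],[0,0,0]], claw=[0.36,0.36,0.36,0.36,0.36,0.36,0.36,0.36])

```text
time: 13.15
tool_pos: [0.492, 0.0033, 0.1083]
eef_rot: [0.0, 1.0, -0.0, -0.0]
ft_force: [0.1, 0.3, -0.8]
grip_width: 0.0414
```

>>> apply_moves(linear=[[1,18,0],[0,12,0],[0,6,0],[0,0,0]], rotation=[[0,0,0],[0,0,0],[0,0,0],[0,0,0]], claw=[0.36,0.36,0.36,0.36])

```text
time: 13.55
tool_pos: [0.4932, -0.0308, 0.1084]
eef_rot: [-0.0, 1.0, -0.001, -0.0]
ft_force: [0.0, 1.0, -0.6]
grip_width: 0.0414
```

Run:
```python
from h import *
togo([.495,-.03],0,.02)
g=grab_frame("wrist")[:,:,::-1];cv2.imwrite("pics/w7.png",g)
K,T=cam("wrist",ctrl.sense())
a=np.linspace(0,2*np.pi,8,endpoint=False);print(proj(K,T,np.c_[.61+.088*np.cos(a),-.029+.088*np.sin(a),0*a+.011]).round(0).tolist())
```

```text
shift [ 1.8 -0.8 88.4] rotvec [-0.01  0.02 -0.08] yaw -0.08 pos [ 0.4932 -0.0308  0.1084] t 13.55 w 0.041417031343501755 F [ 0.   1.  -0.6] q [-0.22  0.02  1.97  0.    1.15  1.35]
[[248.0, -94.0], [159.0, -49.0], [131.0, 48.0], [172.0, 132.0], [249.0, 164.0], [326.0, 132.0], [365.0, 48.0], [337.0, -49.0]]
```

View pics/w7.png

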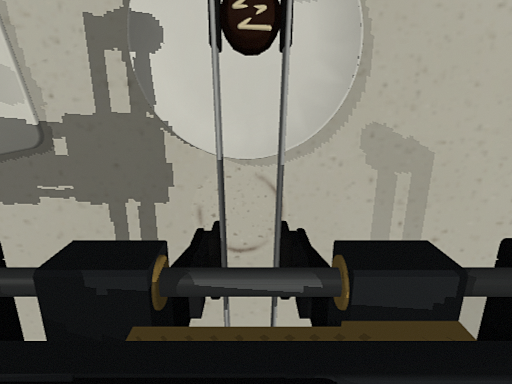

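The plate edge falls within a few px of prediction: near edge at row 160, sides at columns 129 and 363. The praline is at (250,25), over the middle of the plate. Lowering.

>>> apply_moves(linear=[[2,0,5],[2,0,12],[0,0,15],[0,0,15],[0,0,15],[0,0,12],[0,0,7],[0,0,3]], rotation=[[0,0,0],[0,0,0],[0,0,0],[0,0,0],[0,0,0],[0,0,0],[0,0,0],[0,0,0]], claw=[0.36,0.36,0.36,0.36,0.36,0.36,0.36,0.36])

```text
time: 14.4
tool_pos: [0.4969, -0.0297, 0.0234]
eef_rot: [-0.0, 1.0, 0.0, -0.001]
ft_force: [0.4, -0.0, -1.2]
grip_width: 0.0412
```

>>> apply_moves(linear=[[0,0,1],[0,0,1],[0,0,1],[0,0,0],[0,0,0]], rotation=[[0,0,0],[0,0,0],[0,0,0],[0,0,0],[0,0,0]], claw=[0.36,0.36,0.36,0.36,0.36])

```text
time: 14.9
tool_pos: [0.4978, -0.0301, 0.0219]
eef_rot: [0.0, 1.0, -0.0, 0.0]
ft_force: [-0.1, -0.5, -0.9]
grip_width: 0.0413
```

>>> apply_moves(linear=[[0,0,1],[0,0,1],[0,0,1],[0,0,0],[0,0,0]], rotation=[[0,0,0],[0,0,0],[0,0,0],[0,0,0],[0,0,0]], claw=[0.36,0.36,0.36,0.36,0.36])

```text
time: 15.4
tool_pos: [0.4976, -0.0301, 0.0186]
eef_rot: [0.0, 1.0, -0.0, -0.0]
ft_force: [-0.3, -0.8, 0.9]
grip_width: 0.0412
```

The z force rose from -0.9 to +0.9 N, so the praline is touching the plate. Opening slowly to 51 mm.

>>> apply_moves(linear=[[0,0,0],[0,0,0],[0,0,0],[0,0,0],[0,0,0],[0,0,0],[0,0,0],[0,0,0]], rotation=[[0,0,0],[0,0,0],[0,0,0],[0,0,0],[0,0,0],[0,0,0],[0,0,0],[0,0,0]], claw=[0.475,0.49,0.505,0.52,0.535,0.55,0.565,0.58])

```text
time: 16.2
tool_pos: [0.4976, -0.03, 0.0185]
eef_rot: [-0.0, 1.0, -0.0, 0.0]
ft_force: [0.4, 0.9, -0.2]
grip_width: 0.0498
```

>>> apply_moves(linear=[[0,0,0],[0,0,0],[0,0,0]], rotation=[[0,0,0],[0,0,0],[0,0,0]], claw=[0.58,0.58,0.58])

```text
time: 16.5
tool_pos: [0.4976, -0.0301, 0.0185]
eef_rot: [-0.0, 1.0, -0.0, 0.0]
ft_force: [0.7, -0.2, -1.0]
grip_width: 0.0503
```

Run:
```python
from h import *
togo([.472,-.203],-27.7,.12)
g=grab_frame("wrist")[:,:,::-1];cv2.imwrite("pics/w8.png",cv2.resize(g[:130,130:380],None,fx=2,fy=2))
```

```text
shift [ -25.5  172.9 -101.5] rotvec [-0.    0.   27.67] yaw -0.03 pos [ 0.4976 -0.0301  0.0185] t 16.5 w 0.05030943896367641 F [ 0.7 -0.2 -1. ] q [-0.22  0.18  2.    0.    0.96  1.35]
```

View pics/w8.png

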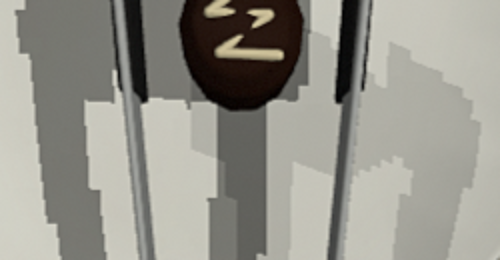

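Jaws free on both sides of the standing praline. I'll lift straight up, then move right to bare worktop.

>>> apply_moves(linear=[[0,0,-3],[0,0,-8],[0,0,-15],[0,0,-20],[0,0,-25],[0,0,-20],[0,0,-8],[0,6,0]], rotation=[[0,0,0],[0,0,0],[0,0,0],[0,0,0],[0,0,0],[0,0,0],[0,0,0],[0,0,0]], claw=[0.58,0.58,0.58,0.58,0.58,0.58,0.58,0.58])

```text
time: 17.35
tool_pos: [0.4987, -0.036, 0.1192]
eef_rot: [0.0, 1.0, 0.0, 0.002]
ft_force: [0.1, -0.5, -1.6]
grip_width: 0.0509
```

>>> apply_moves(linear=[[-2,15,0],[-4,25,0],[-4,28,0],[-4,28,0],[-4,28,0],[-4,25,0],[-3,15,0],[0,6,0]], rotation=[[0,0,0],[0,0,0],[0,0,0],[0,0,0],[0,0,0],[0,0,0],[0,0,0],[0,0,0]], claw=[0.58,0.58,0.58,0.58,0.58,0.58,0.58,0.58])

```text
time: 18.15
tool_pos: [0.4715, -0.2071, 0.1165]
eef_rot: [-0.0, 1.0, -0.001, -0.001]
ft_force: [1.0, -0.7, -0.8]
grip_width: 0.0508
```

>>> apply_moves(linear=[[0,0,5],[0,0,15],[0,0,25],[0,0,25],[0,0,20],[0,0,12],[0,0,5],[0,0,0]], rotation=[[0,0,0],[0,0,0],[0,0,0],[0,0,0],[0,0,0],[0,0,0],[0,0,0],[0,0,0]], claw=[0.58,0.58,0.58,0.58,0.58,0.58,0.58,0.58])

```text
time: 18.95
tool_pos: [0.4723, -0.2053, 0.0101]
eef_rot: [-0.0, 1.0, 0.0, -0.0]
ft_force: [0.3, -0.2, -0.2]
grip_width: 0.0508
```

Run:
```python
from h import *
togo([.472,-.203],0,.0048)
```

```text
shift [-0.3 -2.3  5.3] rotvec [-0.04  0.05  0.01] yaw 0.01 pos [ 0.4723 -0.2053  0.0101] t 18.95 w 0.05076134231888085 F [ 0.3 -0.2 -0.2] q [-0.56  0.23  1.96  0.    0.96  1.01]
```

>>> apply_moves(linear=[[0,0,2],[0,0,2],[0,0,1],[0,0,0],[0,0,0],[0,0,0],[0,0,0],[0,0,0]], rotation=[[0,0,0],[0,0,0],[0,0,0],[0,0,0],[0,0,0],[0,0,0],[0,0,0],[0,0,0]], claw=[0.58,0.58,0.58,0.58,0.59,0.61,0.63,0.66])

```text
time: 19.75
tool_pos: [0.4725, -0.2061, 0.0056]
eef_rot: [0.0, 1.0, -0.0, 0.0]
ft_force: [-0.1, -0.5, -1.1]
grip_width: 0.0557
```

>>> apply_moves(linear=[[0,0,0],[0,0,0],[0,0,0],[0,0,0],[0,0,0],[0,0,0],[0,0,0],[0,0,0]], rotation=[[0,0,0],[0,0,0],[0,0,0],[0,0,0],[0,0,0],[0,0,0],[0,0,0],[0,0,0]], claw=[0.7,0.75,0.8,0.9,1,1,1,1])

```text
time: 20.55
tool_pos: [0.4725, -0.206, 0.0055]
eef_rot: [-0.0, 1.0, -0.0, -0.0]
ft_force: [-0.9, -0.4, 0.0]
grip_width: 0.0868
```

>>> apply_moves(linear=[[0,0,-5],[0,0,-15],[0,0,-30],[0,0,-40],[0,0,-40],[0,0,-40],[0,0,-20],[0,0,0]], rotation=[[0,0,0],[0,0,0],[0,0,0],[0,0,0],[0,0,0],[0,0,0],[0,0,0],[0,0,0]], claw=[1,1,1,1,1,1,1,1])

```text
time: 21.35
tool_pos: [0.4747, -0.2074, 0.2002]
eef_rot: [0.002, 1.0, -0.0, 0.003]
ft_force: [0.8, -0.0, -1.0]
grip_width: 0.0873
```

Run:
```python
from h import *
togo([.472,-.203],0,.0048)
g=grab_frame("wrist")[:,:,::-1];t=grab_frame("top")[:,:,::-1]
q=cv2.resize(t[125:245,140:360],None,fx=1.8,fy=1.8,interpolation=cv2.INTER_CUBIC)
o=np.zeros((600,512,3),np.uint8);o[:384]=g;o[384:,:396]=q
cv2.imwrite("pics/end.png",o)
```

```text
shift [ -4.   -5.2 195.3] rotvec [ 0.25 -0.39 -0.02] yaw -0.02 pos [ 0.4747 -0.2074  0.2002] t 21.35 w 0.08725446001515184 F [ 0.8 -0.  -1. ] q [-0.56 -0.03  1.83  0.    1.33  1.01]
```

View pics/end.png

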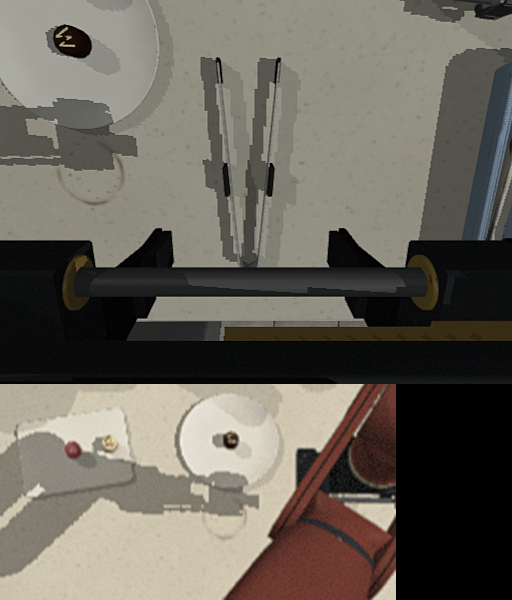

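The final view shows the dark praline standing mid-plate, at (231,440) in the lower inset. The plate, white and pink pralines have not visibly moved, and the tongs lie flat and open on bare worktop, clear of the gripper.

```bash
python3 -c "
from cell import order;print(order.job_done())"
```

```text
the job is handed in; nothing more can be done
None
```

The job is done and handed in at about 21 s of the 54 s allowed; no verdict was reported. I picked up the tongs at about 50 mm over the plates and squeezed them on the dark praline at 23 N. I then carried it to the plate, released it, lifted straight off, and laid the tongs on bare worktop to the right of the plate.

- **Praline:** in the last top view it stands within a few mm of the plate's middle. I judged it upright by eye and did not measure the angle.
- **Other items:** the plate and the other two pralines showed no visible movement, also judged by eye.
- **Tongs:** they lie flat and sprung open, clear of the plate and board. The gripper is open about 0.2 m above them and touches nothing.
- **Failed or disagreeing checks:**
  - My colour mask for the plate failed, so I read its edge off the picture. A later wrist view agreed to about 2–3 mm.
  - The top and wrist views of the dark praline differed by about 4 mm. I used the wrist view, and it lined up.

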